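# Push the copper pipe up the gutter to its stop

### The arm

A 7-joint arm with a two-finger parallel gripper is mounted at the origin on a cart in front of the work surface, level with it; the furniture and walls round the work are solid. World frame = base frame: x ahead of the robot, y to its left, z up, the work surface at z = 0. Lengths are in m, angles in degrees, forces in N, time in s.
With the tool pointing down it reaches from about 0.425 to 0.875 m from the base axis. Payload 9.9 kg.
Tool frame: the origin (TCP) lies at the very end of the fingers, on their centre line; the grasp point (between the pads) lies 19 mm behind it; x points along the fingers, y is the direction in which the jaws open and shut, and the axes are right-handed (so a half turn about x gives the same grasp; the last joint's range is limited). The gripper opens to 85 mm and grips with 20 to 120 N. Pads are 22 mm wide; open, the fingers measure 114 mm over their backs; the gripper's body (76 mm by 85 mm) begins 54 mm behind the grasp point. The pads swing forward as they close: fully open they stand 13 mm farther back than shut.
Start: joints at [-75.791, 32.985, 1.427, 82.34, -0.859, 64.687, -3.237], TCP at [0.22, 0.638, 0.231] pointing down, gripper open.
Joint ranges: [-157.87, 157.87], [-19.46, 123.44], [-87.15, 90], [11.01, 140.99], [-62.26, 242.26], [9.8, 113.94], [-161.44, 161.44]. Speed limits (degrees/s): [127.2, 127.2, 172.46, 172.46, 180, 180, 180].

### API

Orientations are given as a 3x3 rotation matrix whose columns are the frame's x, y, z axes.
In Python, from station import r, ik, eyes, sign_off, finder gives the robot as it stands. Calls block until the motion is done:
- r.movep(position, orientation): joint-space move of the TCP to a pose.
- r.move_l(position, rate=0.15, rotation=None, guard=None): straight line of the TCP; rotation=None keeps the orientation; rate is the mean speed in m/s. With guard (N) it stops when the force on the tool has changed by that much, and returns True; else False.
- r.move_joints(angles): joint-space move.
- r.release() and r.gripper_close(): open the fingers fully, or close them until they stop; the grip force is fixed at half the most.
- r.hold(seconds).
- ik(position, orientation): joint angles nearest the present ones, or None.
- eyes.camera(name): name is "scene" or "top" or "wrist"; returns a dict with "pixels" (420x560x3 uint8, red, green, blue), "fx", "fy", "cx", "cy" (pixels), "rvec" (rotation vector, rad) and "tvec" (3), from world to camera coordinates, as OpenCV has them. Camera axes: x right, y down, z forward; pixel columns grow to the right and rows downward; lengths in m; the calibration is good to about 2 mm. A picture is of the moment at which its call begins. There is no depth.
A pose or a line that the arm cannot do raises r.IKError and nothing moves.
- sign_off(): hands the job in, once; it reports no verdict.
Trained networks look in the newest picture that a camera, given by its name, has taken for a name from the list of things; names that differ only in an ending like _2 or _b are one class to them, and where a whole thing is asked for, a point or a joint stands for the part that bears it (a point fixed in the world has none). Each returns a list of dicts, best first, with "conf" (0 to 1); they miss things now and then, are a little off and sometimes report something else, mostly with a low value. They report only what shows in the picture. A call takes as long as a camera call. They do not tell look-alikes from the thing itself.
- finder.boxes_of(camera, name): "at" ([x, y, z] in m, in world coordinates, good to about 4 mm: the middle of the surface that is visible of it).
- finder.pinpoint(camera, name): "at" ([x, y, z] in m, in world coordinates, good to about 4 mm: a listed point, or the origin of a listed thing).
Readings, each from a call of its own:
- r.read_clock(): time.
- r.read_q(): joint angles.
- r.read_qd(): joint speeds.
- r.read_joint_torque(): joint torques, N m.
- r.read_eef_pos(): TCP position.
- r.read_eef_rot(): TCP orientation.
- r.read_wrist_force(): force on the tool from outside, world axes, zero at the start.
- r.read_moment(): the same for the moment, N m.
- r.read_opening(): finger opening in m.
Only numpy, scipy, OpenCV 4.12 (cv2) and the standard library are available. Lean on these libraries where they do the work, as an engineer would, in place of code of your own. Each camera call takes 0.05 s, during which the arm holds its last target. There are 200 camera calls.

### The job

With the fingertips, push the copper pipe offcut up its sloping gutter, over the crest and home against the blue end stop at the high end, so that it stays there and does not roll back when you let go. Push it, do not lift it out of the gutter. Leave the grey pipe waiting at the low end of the other gutter, and do not disturb the tape measure, the red magnet square or the black marker lying beside the rack.

Things in the scene. Friction and masses are not known exactly. Their poses are not given: they have to be found in the camera images.
- gutter: Fixed blue rack, two parallel gutters. Origin: on the floor at the low end, at the inner face of the lip, midway between the gutters (32 mm above table). x: up the slope (7 deg), y: level across, z: square to the floor. Gutters' middle lines at y = +45 and -45 mm, 86 mm wide inside; side walls 4 mm thick, 18 mm above floor. Low lip: x = -6 to 0, 8 mm high. Floor straight to crest at x = 185.
- crest (a point): Top edge of the slope, between the two gutters, at x = 185 mm, y = 0, z = 0 of the gutter frame (same axes). Beyond it the floor falls at 8 deg below level (15 deg to the gutter's x) for 56 mm to the end stop: a shallow pocket. A pipe pushed 5 mm or more past the crest rolls into it by itself; let go before the crest it rolls back to the lip.
- stop (a point): Face of the blue upright end stop (a rigid plate across both gutters with dark pads, 37 mm above this point), midway between the gutters, at the level of the crest; x = 241 mm, y = 0, z = -7 mm of the gutter frame.
- copper_pipe_center (a point): Centre of the copper pipe offcut: 54 mm diameter, 78 mm long, 0.2 to 0.42 kg, ends closed by black plugs. It lies across either gutter and rolls along it; point axes turn with it. Start: against the low lip, centre at x = 19, z = 27 mm of the gutter frame. Home against the stop: centre at x = 217, z = 19 mm of the gutter frame.
- steel_pipe_center (a point): Centre of the grey pipe offcut of the same size, at the low end of the other gutter. It must stay there.
- tape_measure: Yellow and black tape measure, 34x72x73 mm, loose on the table left of the rack; origin at its underside. Leave alone.
- magnet_square: Flat red magnetic welding square, 60x120x18 mm, loose on the table right of the rack; origin at its underside. Leave alone.
- marker: Black marker pen, 14x132x14 mm, loose on the table right of the rack; origin at its underside. Leave alone.
There are look-alikes about, which are no part of the job. Of the things like the part that bears steel_pipe_center, leave any that is green; of the rest the larger one is meant.

How it is judged:
By the outcome, as a careful person would: the job done as asked, in the order asked, and still so for the second after the job is handed in, with the robot touching nothing.
It also fails if it takes over 40 s, if anything falls off the work surface, if the arm or the gripper's body presses on something with over 40 N, if the wrist force passes 120 N, or if a joint passes its speed limit or range.

## Working session

There is one attempt and no reset: what is moved stays moved. The work goes in short steps, each a Python script; the robot and the scene stay as the last script left them, time stands still between calls to the robot, and variables do not carry over. Pictures are saved under pics/ and viewed, about 8 in all and at most 12, crops included, and the job is handed in when it is done.

```bash
ls; mkdir -p pics; python3 - <<'E'
from station import r, ik, eyes, sign_off, finder
import cv2,numpy as np
for c in ["scene","top"]:
    d=eyes.camera(c); cv2.imwrite(f"pics/{c}1.png",d["pixels"][:,:,::-1])
    print(c,d["fx"],np.round(d["rvec"],3),np.round(d["tvec"],3))
    for n in ["gutter","crest","stop","copper_pipe_center","steel_pipe_center","tape_measure","magnet_square","marker"]:
        print(n,[(np.round(k["at"],3).tolist(),round(k["conf"],2)) for k in finder.pinpoint(c,n)])
print(r.read_clock())
E
```

```text
pics
scene 483.8783738120731 [ 2.305 -0.752  0.282] [-0.44   0.278  1.288]
gutter [([0.553, -0.076, 0.031], 0.95), ([0.526, 0.108, 0.053], 0.27)]
crest [([0.526, 0.108, 0.055], 0.68)]
stop [([0.514, 0.163, 0.056], 0.86)]
copper_pipe_center [([0.51, -0.065, 0.061], 0.59), ([0.517, 0.163, 0.055], 0.36)]
steel_pipe_center [([0.594, -0.051, 0.065], 0.89), ([0.493, 0.311, 0.029], 0.75), ([0.532, -0.197, 0.018], 0.66)]
tape_measure [([0.596, 0.445, -0.0], 0.77)]
magnet_square [([0.586, -0.341, 0.002], 0.85)]
marker [([0.524, -0.49, 0.0], 0.77), ([0.527, 0.108, 0.054], 0.65)]
top 493.3272627396611 [ 2.15  -2.11   0.158] [-0.017  0.573  1.788]
gutter [([0.552, -0.077, 0.035], 0.7)]
crest [([0.525, 0.101, 0.05], 0.91)]
stop [([0.515, 0.165, 0.052], 0.82)]
copper_pipe_center [([0.507, -0.069, 0.061], 0.61)]
steel_pipe_center [([0.535, -0.199, 0.021], 0.73), ([0.491, 0.311, 0.022], 0.58), ([0.597, -0.053, 0.056], 0.53)]
tape_measure [([0.596, 0.445, 0.0], 0.56)]
magnet_square [([0.586, -0.338, 0.0], 0.86)]
marker [([0.524, -0.495, 0.002], 0.64)]
0.9
```

View pics/scene1.png

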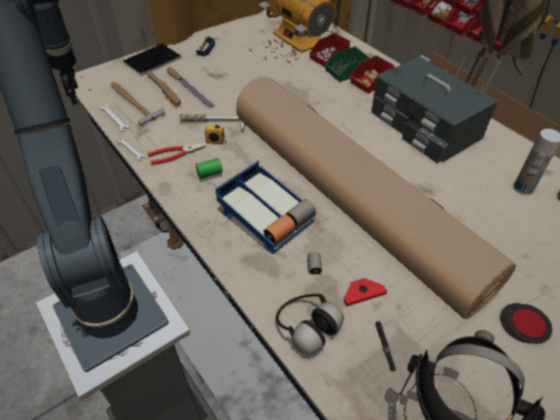

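View pics/top1.png

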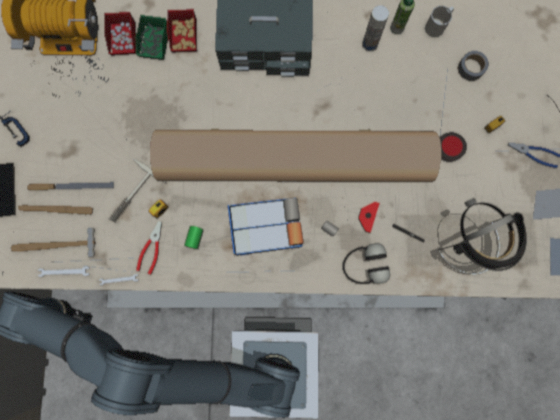

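The scene view shows the copper pipe at (281,228), at the low right end of the near gutter. Three things look like the grey pipe:
- green, at scene (208,168): excluded by colour
- small grey, loose at (315,263): the smaller one
- grey in the far gutter, at (301,212): the larger one, so this is the one to leave in place

The rack rises along about +y. The top view agrees: copper (295,233), grey (292,209). Next I'll go above the start point behind the copper pipe and take a crop.

```bash
cat > h.py <<'E'
from station import r, ik, eyes, sign_off, finder
import numpy as np, cv2
from scipy.spatial.transform import Rotation as Ro
O=np.array([.5525,-.0765,.032]); YAW=98.8
G=Ro.from_euler('ZY',[YAW,-7],degrees=True).as_matrix()
W=lambda x,y,z: O+G@(np.array([x,y,z])/1000)
yt=G[:,1]
T=lambda s: np.c_[[0,0,-1],s*yt,np.cross([0,0,-1],s*yt)]
E
python3 - <<'E'
from h import *
print("crest",W(185,0,0),"stop",W(241,0,-7),"cu",W(19,45,27),"st",W(19,-45,27))
P=W(-42,45,27); 
c=[(s,ik(P+[0,0,.12],T(s))) for s in(1,-1)]
print(c)
q0=r.read_q()
s=min([k for k in c if k[1] is not None],key=lambda k:abs(k[1][6]))[0]; print(s)
open('h.py','a').write(f"S={s}\n")
r.gripper_close(); r.movep(P+[0,0,.12],T(s))
print(r.read_eef_pos(),r.read_clock())
ims=[]
for n,(u,v) in {"scene":(275,215),"top":(275,230)}.items():
    d=eyes.camera(n)["pixels"]; ims.append(cv2.resize(d[v-70:v+70,u-70:u+70],(400,400),interpolation=cv2.INTER_CUBIC))
    for k in ["gutter","crest","stop","copper_pipe_center"]: print(n,k,[(np.round(a["at"],3).tolist(),round(a["conf"],2)) for a in finder.pinpoint(n,k)])
cv2.imwrite("pics/c2.png",np.hstack(ims)[:,:,::-1])
d=eyes.camera("wrist")["pixels"];cv2.imwrite("pics/w2.png",d[:,:,::-1])
E
```

```text
crest [0.52440858 0.10495952 0.05454583] stop [0.51577472 0.16073085 0.05442269] cu [ 0.50564805 -0.06799972  0.06111426] st [ 0.59458861 -0.05423099  0.06111426]
[(1, array([ -31.98810211,   48.13988889,   77.83156694,  109.91571596,
        -51.75065847,   67.98112113, -105.66038448])), (-1, array([-17.55740647,  29.56027577,  40.18006242, 109.5222361 ,
       -24.64213281,  49.76468007,  44.04652308]))]
-1
[ 0.51528344 -0.12689547  0.17358719] 4.5583
scene gutter [([0.55, -0.074, 0.028], 0.57), ([0.584, -0.342, 0.004], 0.37)]
scene crest [([0.524, 0.108, 0.052], 0.64)]
scene stop [([0.515, 0.162, 0.053], 0.95)]
scene copper_pipe_center [([0.511, -0.066, 0.059], 0.64)]
top gutter [([0.555, -0.077, 0.036], 0.9)]
top crest [([0.527, 0.103, 0.052], 0.63), ([0.555, -0.078, 0.037], 0.28)]
top stop [([0.517, 0.162, 0.055], 0.59)]
top copper_pipe_center [([0.526, -0.497, 0.0], 0.69)]
```

View pics/c2.png

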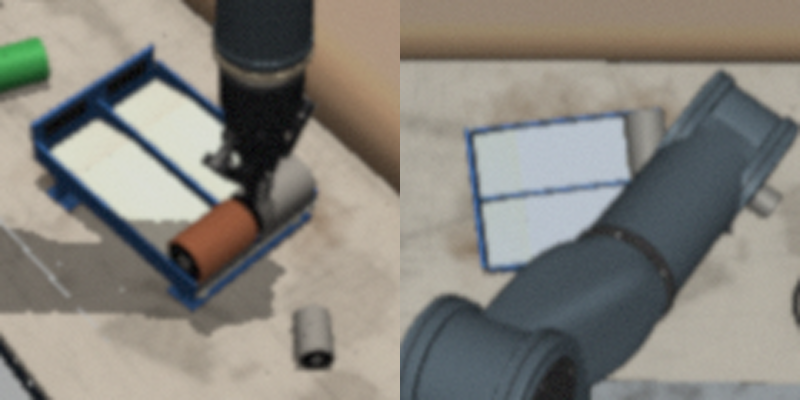

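View pics/w2.png

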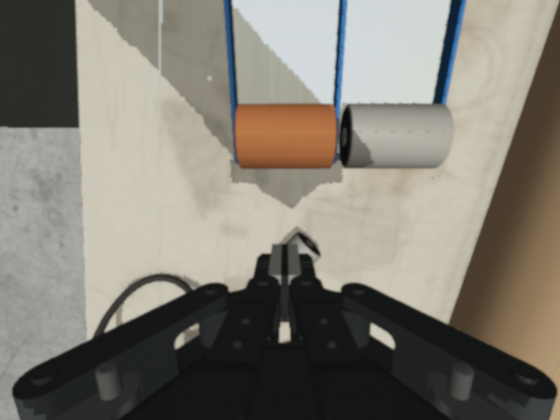

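The crop confirms it: copper is in the near gutter, the larger grey pipe is in the far gutter, and the small grey and green ones are loose on the table. In the wrist view the fingertips (col 285) line up with the middle of the copper pipe (cols 235–337), and the walls run parallel to the tool. I'll go down and push.

```bash
cat >> h.py <<'E'
u=np.array([np.cos(np.radians(YAW)),np.sin(np.radians(YAW)),0])
def tcp(cx,cz=27,gap=0): return W(cx,45,cz)-u*(.038+gap/1000)-[0,0,.012]
E
python3 - <<'E'
from h import *
p=tcp(19,27,20)
print("down",r.move_l(p,rate=.1,guard=8),r.read_eef_pos(),p)
f0=r.read_wrist_force()
print("push",r.move_l(tcp(120),rate=.05,guard=20),r.read_eef_pos(),r.read_wrist_force()-f0,r.read_clock())
d=eyes.camera("scene")["pixels"][145:285,205:345];w=eyes.camera("wrist")["pixels"]
cv2.imwrite("pics/c3.png",np.hstack([cv2.resize(d,(360,360)),cv2.resize(w,(440,360))])[:,:,::-1])
E
```

```text
down False [ 0.51485554 -0.1254286   0.04961175] [ 0.51452123 -0.12531696  0.04911426]
push False [ 0.49611124 -0.00663531  0.06141054] [ 0.31338703 -0.88993392  1.76391689] 9.075
```

View pics/c3.png

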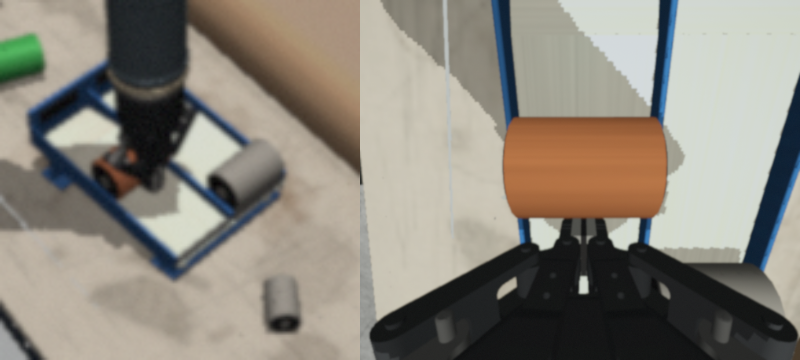

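The copper pipe sits square against the fingertips about halfway up, and the grey pipe has not moved. I'll carry on over the crest.

```bash
python3 - <<'E'
from h import *
print(r.move_l(tcp(187,27),rate=.04,guard=20))
print(r.move_l(tcp(213,19.5),rate=.03,guard=6),r.read_wrist_force(),r.read_eef_pos(),r.read_clock())
r.hold(.5)
d=eyes.camera("scene")["pixels"][145:285,205:345];w=eyes.camera("wrist")["pixels"]
cv2.imwrite("pics/c4.png",np.hstack([cv2.resize(d,(360,360)),cv2.resize(w,(440,360))])[:,:,::-1])
E
```

```text
False
False [ 0.04509647  0.46029221 -0.47123167] [0.48192771 0.08541828 0.06537376] 12.05
```

View pics/c4.png

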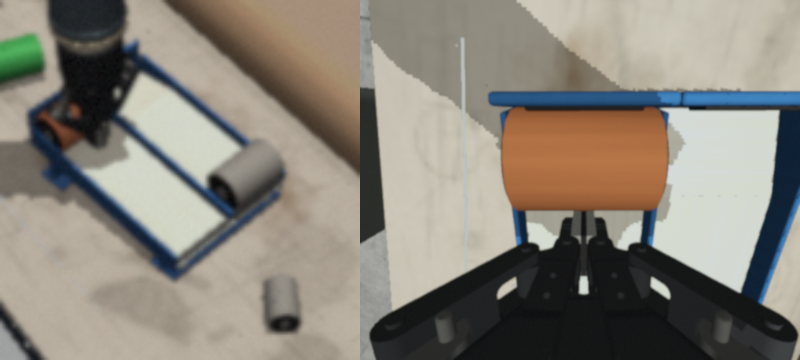

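The pipe is against the stop with its far edge at the pads, and there is no contact left at the fingers. I'll back off a little, lift straight up, move clear and check that it stays.

```bash
python3 - <<'E'
from h import *
r.move_l(tcp(190,27),rate=.06)
p=r.read_eef_pos(); r.move_l(p+[0,0,.2],rate=.15)
q=r.read_q(); q[0]-=40
r.move_joints(q); r.hold(1)
s=eyes.camera("scene")["pixels"]; t=eyes.camera("top")["pixels"]
for c in("scene","top"):
  for k in ["copper_pipe_center","steel_pipe_center","tape_measure","magnet_square","marker"]: print(c,k,[(np.round(a["at"],3).tolist(),round(a["conf"],2)) for a in finder.pinpoint(c,k)])
print("home",W(217,45,19),r.read_wrist_force(),r.read_eef_pos(),r.read_clock())
cv2.imwrite("pics/c5.png",np.hstack([cv2.resize(s[110:310,160:360],(400,400)),cv2.resize(t[130:330,160:360],(400,400))])[:,:,::-1])
E
```

```text
scene copper_pipe_center [([0.475, 0.126, 0.076], 0.93)]
scene steel_pipe_center [([0.596, -0.054, 0.063], 0.77), ([0.487, 0.311, 0.027], 0.67), ([0.53, -0.198, 0.018], 0.5)]
scene tape_measure [([0.597, 0.443, -0.003], 0.86)]
scene magnet_square [([0.585, -0.343, -0.001], 0.94)]
scene marker [([0.525, -0.49, -0.002], 0.74), ([0.519, 0.162, 0.053], 0.44)]
top copper_pipe_center [([0.48, 0.127, 0.078], 0.54)]
top steel_pipe_center [([0.489, 0.311, 0.025], 0.73), ([0.596, -0.051, 0.056], 0.66), ([0.537, -0.199, 0.022], 0.45)]
top tape_measure [([0.599, 0.446, 0.002], 0.53)]
top magnet_square [([0.586, -0.339, 0.002], 0.87)]
top marker [([0.523, -0.499, 0.004], 0.64)]
home [0.47543349 0.12717449 0.07730402] [ 0.04371064 -0.04445617  0.09626766] [0.33182233 0.35923517 0.26937308] 17.55
```

View pics/c5.png

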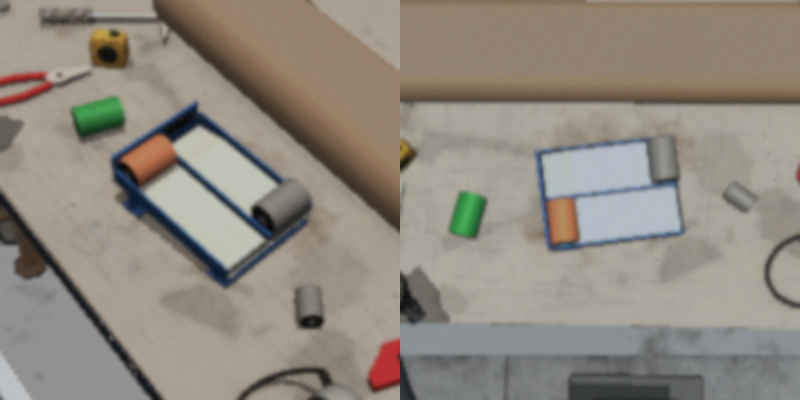

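Both views show the copper pipe at the stop and the grey pipe still at its lip. The arm is clear.

```bash
python3 -c "
from station import sign_off
sign_off()"
```

```text
the job is handed in; nothing more can be done
```

The copper pipe is home against the blue end stop and stayed there after I let go; the job is handed in. I pushed it up the near gutter and over the crest with the closed fingertips, then backed off, lifted and moved the arm clear.

- **Copper pipe:** after a 1 s hold with the arm clear, both cameras put it within about 5 mm of the expected home position (0.475, 0.127, 0.077). That is about what the finder can resolve.
- **Everything else:** the grey pipe, tape measure, magnet square and marker read the same as at the start, to within finder noise.
- **Limits:** the wrist force read about 2 N mid-push, no guard tripped (20 N, then 6 N for the last stretch), and the clock stood at 17.6 s at the last check.
- **Disagreements:** the finder sometimes reported a wrong object, such as the marker's place as the copper pipe while the arm was in the way. The pictures settled those, and no check failed at the end.

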